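# Take a reading off the leaning test tile with the infrared thermometer

## Task

Draw the infrared thermometer out of its dock, lay it wholly on the cork mat and let go of it. Then take it by its handle and aim it squarely at the black dot on the leaning tile, holding it still for two seconds with the lens about three centimetres from the dot, and touch neither the tile nor its bricks. Finally lay the thermometer back wholly on the mat, upright as it lay, let go, and leave the other things where they stand.

Things in the scene. Friction and masses are not known exactly. Their poses are not given: they have to be found in the camera images.
- wand: Loose infrared thermometer wand, 160 g. +x points to the lens, +z up as it lies. Origin: underside level, centre line, where handle meets neck. Along x: yellow handle -115 to 0 (28 wide in y, 34 high; red button on top), slim black neck 0 to 75 (20 wide, z 6 to 28), yellow head 75 to 115 (28 wide, 34 high). Lies flat on handle and head. Starts in the dock, handle inside, neck and head sticking out
- lens (a point): centre of the lens on the wand's front face (wand x 117, y 0, z 17); the wand looks along its own +x
- grip (a point): middle of the wand's handle (wand x -57.5, y 0, z 17); held by the handle means that the point between the finger pads is within 62 mm of it
- butt (a point): rear end of the handle (wand x -115, y 0, z 17)
- dock: Fixed blue sleeve, 135 long (x), 56 wide, 66 high, closed all round but for the mouth at its +x end (x 67.5); the wand is drawn out level along the dock's +x. Origin: centre of its underside. Inner floor 20 above the table (the wand lies on it), inner width 38, inner height 40. The handle reaches about 110 to 120 deep into it
- mat: Fixed cork mat, 300 (its x) x 120 (its y), 4 thick. Origin: centre of its underside, on the table
- shield: Fixed cream firebricks on a 20 thick slab (x -134 to 96, y +-115): side bricks x -134 to 96, inner faces y +-42, outer +-106, back brick from x 32, tops 134 above the table; open above and at the -x end. Inside, a blue-green tile 80 x 66 x 8 leans back 35 degrees from upright. Origin: on the table, straight below the dot; +x points into the shield, away from its open end
- spot: Black dot, 30 across with a thin white rim, on the middle of the tile's face, 55 above the table. Origin: its centre; +z is the tile's outward normal, pointing out of the open end and 35 degrees above level; y is level. Aimed squarely, the wand's +x points along the spot's -z with the lens on the spot's z axis: the wand slopes nose down by 35 degrees
- jar: Loose bystander, to be left alone: blue glaze jar with white lid, 66 dia x 85 high. Origin: centre of its underside
- cup: Loose bystander, to be left alone: pinkish bisque cup, 76 dia x 85 high. Origin: centre of its underside
- bowl: Loose bystander, to be left alone: pinkish bisque bowl, 120 dia x 50 high. Origin: centre of its underside
- rib: Loose bystander, to be left alone: flat wooden potter's rib, 110 x 55 x 8. Origin: centre of its underside
- brush: Loose bystander, to be left alone: brush with a handle, about 200 long, lying flat. Origin: centre of its underside
- weight: Loose bystander, to be left alone: small brass weight with a knob, 44 dia x 50 high. Origin: centre of its underside
Mind the look-alikes: they are no part of the job. What is shaped like the wand but green is not meant.

How it is judged (in metres and radians):
On the way, in this order (a step that is already met when the one before it is completed fails the run):
1. the thermometer is out of the dock, lying wholly on the mat, let go and still (x of lens in the frame of mat between -0.15 and 0.15 m and y of lens in the frame of mat between -0.06 and 0.06 m and z of each of lens, butt in the frame of mat below 0.028 m and x of butt in the frame of mat between -0.15 and 0.15 m and y of butt in the frame of mat between -0.06 and 0.06 m and angle between wand's own z axis and vertical below 0.2 rad and contact force between the fingers and wand below 0.1 N and linear speed of wand below 0.02 m/s), for 0.3 s.
2. held by its handle, the thermometer looks squarely at the dot (lens within 12 mm of the dot's axis each way, 15 to 50 mm from it, within 9 degrees) and is still for 1.5 s (x of lens in the frame of spot between -0.012 and 0.012 m and y of lens in the frame of spot between -0.012 and 0.012 m and z of lens in the frame of spot between 0.015 and 0.05 m and angle between the x axis of wand and the z axis of spot, either way round below 0.16 rad and linear speed of wand below 0.02 m/s and angular speed of wand below 0.15 rad/s and distance between the grasp point and grip below 0.062 m and contact force between the fingers and wand above 0.5 N), for 1.5 s.
At the end, for the whole second after the job is handed in: The thermometer lies upright (within 11 degrees) and flat with both ends within the mat's edges, released and at rest (all of step 1); the robot touches nothing.
It fails at once if the tile, its bricks or slab touched with more than 2 N (contact force between shield and anything else above 2 N).
It fails at once if a bystander (jar, cup, bowl, rib, brush or weight) moved by more than 30 mm (distance of any of jar, cup, bowl, rib, brush, weight from where it was at the start of the episode above 0.03 m).
It also fails if it takes over 72 s, if anything falls off the work surface, if the arm or the gripper's body presses on something with over 40 N, if the wrist force passes 120 N, or if a joint passes its speed limit or range.

## Robot

A 6-joint arm with a two-finger parallel gripper is mounted at the origin on the work surface. World frame = base frame: x ahead of the robot, y to its left, z up, the work surface at z = 0. Lengths are in mm, angles in degrees, forces in N, time in s.
With the tool pointing down it reaches from about 350 to 850 mm from the base axis. Payload 8.1 kg.
Tool frame: the origin (TCP) lies between the finger pads; the fingertips stand 11 mm ahead of it and the grasp point (between the pads) lies 8 mm behind it; z points along the fingers, y is the line along which they close (so a half turn about z gives the same grasp; the last joint's range is limited). The gripper opens to 85 mm and grips with 20 to 120 N. Pads are 22 mm wide; open, the fingers measure 114 mm over their backs; the gripper's body (76 mm by 85 mm) begins 54 mm behind the grasp point. The pads swing forward as they close: fully open they stand 13 mm farther back than shut.
Start: joints at [-4.893, 7.471, 85.268, -0, 87.261, -4.893], TCP at [600.004, 0.022, 211.592] pointing down, gripper open.
Joint ranges: [-169.43, 169.43], [-51.17, 129.36], [1.28, 143.12], [-76.62, 256.62], [0, 156.53], [-152.29, 152.29]. Speed limits (degrees/s): [136.94, 136.94, 159.86, 180, 180, 180].

## Interface

Orientations are given as [roll, pitch, yaw] about the fixed x, y, z axes, in that order (R = Rz(yaw) Ry(pitch) Rx(roll)).
In Python, from bench import r, snapshot, get_calibration gives the robot as it stands.
- The arm moves only by the tool step_arm, never from a script. Its argument "rows" is a list of rows, each a list of 2 entries, a list of its own where there are three numbers: the shift along the tool's x, y, z in mm, then the turn about the tool's z in degrees. In form: [[[tx, ty, tz], yaw], ...]. A call has 1 to 12 rows; each row is the pose to reach, as a shift and turn from the pose commanded when the call began, along the tool's axes at that moment; what a row does not reach only later rows make up. A row lasts 1/10 s, in which the tool goes at most 50 mm and 8.59 degrees, less where a joint would pass 70% of its speed; a pose out of reach is approached as far as the arm can. A call with a gripper value outside its range is refused whole. "fingers" is the opening, from 0 (shut) to 1 (fully open), set as the call begins (left out, the last holds). The fingers move at their own pace and stop on an object; "squeeze" is the grip in N (left out, the last holds). Time passes only in rows, so rows that repeat a pose let the fingers close. It gives the time, the measured TCP pose, the force, the opening and the grip force at its end, in the units of the state.
- r.sense(): the state, without advancing time (a new reading comes with each control period).
- snapshot(name): name is "scene" or "side" or "wrist"; returns the picture (400x640x3 uint8, blue, green, red); there is no depth.
- get_calibration(name): a dict with "fovy" (degrees; the focal length in pixels is half the picture's height over the tangent of half this angle, whatever the lens; pixels are square), "cx", "cy" (the principal point, pixels), "eye" and "orientation" of the camera in the world. Camera axes: x right, y up, looking along -z (the intrinsics and any distortion apply to the point x, -y, -z); pixel columns grow to the right and rows downward; lengths in mm; the calibration is good to about 2 mm. A picture is of the moment at which its call begins: read the wrist's pose just before it. get_calibration takes no time and is no camera call; for the wrist camera it gives the pose at the moment of the call.
- r.hand_in(): hands the job in; it is judged then, once.
The state is a dict: "time": time; "joint_pos": joint angles; "qd": joint speeds; "joint_efforts": joint torques, N m; "tool_pos": TCP position; "tcp_rot": TCP orientation; "ft_force": force on the tool from outside, world axes, zero at the start; "wrist_torque": the same for the moment, N m; "finger_gap": finger opening in mm; "grip_force": force on a finger pad.
Only numpy, scipy, OpenCV 4.12 (cv2) and the standard library are available. Lean on these libraries where they do the work, as an engineer would, in place of code of your own. Each camera call takes 0.05 s, during which the arm holds its last target. There are 200 camera calls.

## Working session

There is one attempt and no reset: what is moved stays moved. The work goes in short steps, Python scripts to look and compute and a tool call to move; the robot and the scene stay as the last step left them, time stands still between calls to the robot, and variables do not carry over. Pictures are saved under pics/ and viewed, at most 10 in all, crops included, and the job is handed in when it is done.

Besides the shell and the picture viewer there is one more tool, called after "Request:" as a command line: name --argument value ..., lists and objects as JSON in quotes. step_arm: Moves the arm, as the interface text tells. Its arguments: {"type":"object","properties":{"rows":{"type":"array"},"fingers":{"type":"number"},"squeeze":{"type":"number"}},"required":["rows"]}

```bash
ls; mkdir -p pics
python3 - <<'E'
from bench import r, snapshot, get_calibration
import cv2
for n in ["scene","side","wrist"]:
    print(n,get_calibration(n)); cv2.imwrite(f"pics/{n}0.png",snapshot(n))
print(r.sense())
E
```

```text
pics
scene {'fovy': 48.4794698848217, 'cx': 325.2879606854722, 'cy': 191.366098897441, 'eye': array([1045.42434485, -798.15943412, 1115.4003547 ]), 'orientation': array([43.15684806, -0.66065901, 31.67354143])}
side {'fovy': 45.38914506471508, 'cx': 327.8920172704129, 'cy': 199.4950285765401, 'eye': array([-119.38406337,  735.32858973, 1209.49830047]), 'orientation': array([  39.05498249,   -0.43845903, -136.16360701])}
wrist {'fovy': 66.05957331752967, 'cx': 317.7128281075161, 'cy': 194.5683744630863, 'eye': array([599.88763255,  81.46846211, 373.64292161]), 'orientation': array([-18.38280473,   0.14165586,  -0.04066156])}
{'time': 0.15, 'joint_pos': array([-4.89249428e+00,  7.50383798e+00,  8.53151109e+01, -5.00526298e-04,
        8.72613184e+01, -4.89289845e+00]), 'qd': array([ 0.07068261, -0.15403342, -0.09772681, -0.09972915, -0.1102216 ,
        0.00443369]), 'joint_efforts': array([ 1.01583330e-03, -5.70061326e+01, -5.01160097e+01, -1.39109225e-04,
        9.69119486e-03, -7.10949371e-05]), 'tool_pos': array([5.99553794e+02, 6.30891633e-02, 2.10797725e+02]), 'tcp_rot': array([-1.79919983e+02, -6.34817403e-03,  9.00004240e+01]), 'ft_force': array([ 0.67893845,  0.254777  , -1.09540017]), 'wrist_torque': array([-0.02720033,  0.00638599,  0.02535316]), 'grip_force': 0.0, 'finger_gap': 85.35415727522276}
```

View pics/scene0.png

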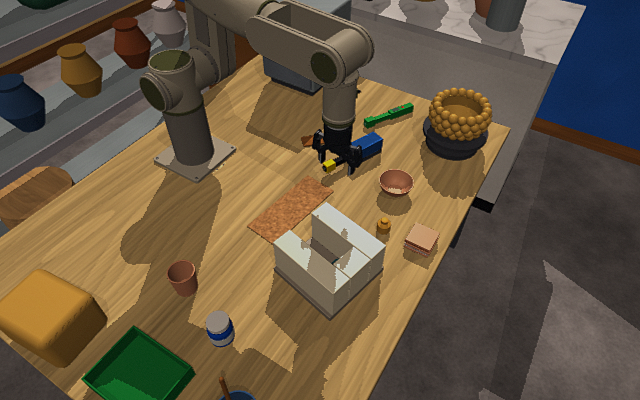

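View pics/side0.png

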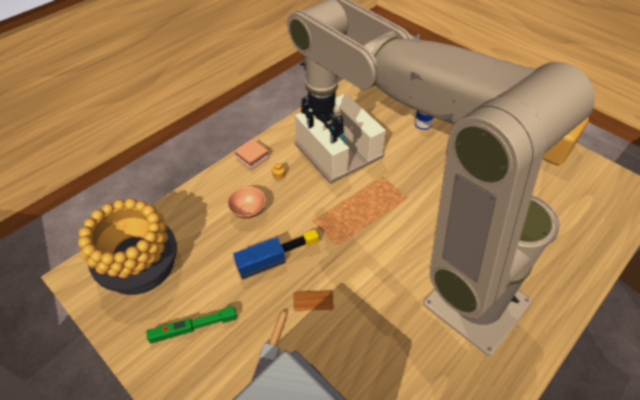

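The green wand-shaped thing, at side (190,323) and scene (388,115), is the look-alike. The yellow and black wand in the blue dock, with its head at side (312,236) and scene (330,165), fits the description. I'll confirm that with an enlarged crop.

Run:
```python
import cv2,numpy as np
s=cv2.imread('pics/scene0.png')[100:320,240:440]; d=cv2.imread('pics/side0.png')[80:300,210:410]
cv2.imwrite('pics/crop1.png',cv2.resize(np.hstack([s,d]),None,fx=2,fy=2,interpolation=cv2.INTER_CUBIC))
```

```text
(no output)
```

View pics/crop1.png

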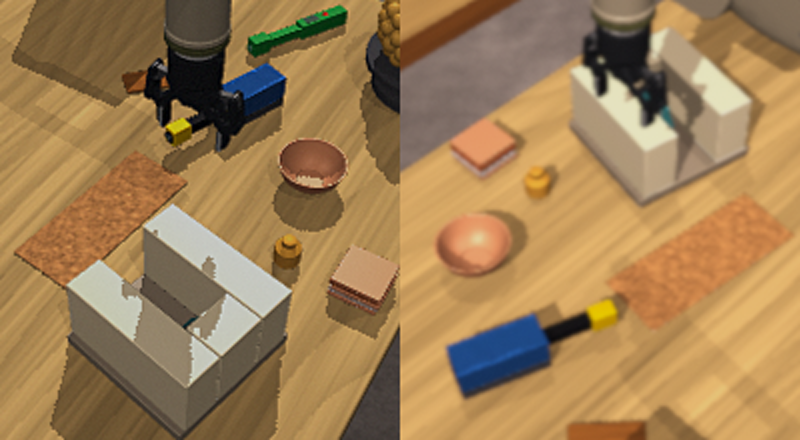

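View pics/wrist0.png

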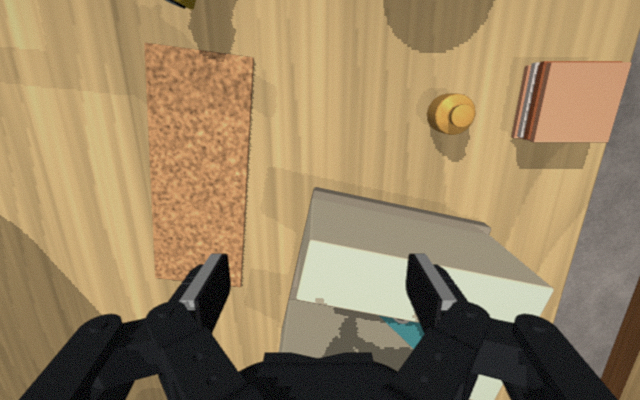

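The crop confirms it: the yellow and black wand is in the blue dock, the head is near crop (178,132), and the green one is a decoy. The wrist view shows the mat corners at (147,43), (254,56), (242,286) and (155,277), and the shield opening toward -x. Next I'll measure them.

```bash
cat > h.py <<'E'
import cv2,numpy as np
from scipy.spatial.transform import Rotation as Ro
from bench import r,snapshot,get_calibration
def cam(n): return get_calibration(n)
def ray(c,u,v):
    f=200/np.tan(np.radians(c['fovy']/2))
    d=np.array([(u-c['cx'])/f,-(v-c['cy'])/f,-1.])
    return np.array(c['eye']),Ro.from_euler('xyz',c['orientation'],degrees=True).apply(d)
def onz(c,u,v,z):
    e,d=ray(c,u,v); return e+d*(z-e[2])/d[2]
def proj(c,p):
    f=200/np.tan(np.radians(c['fovy']/2))
    q=Ro.from_euler('xyz',c['orientation'],degrees=True).inv().apply(np.asarray(p,float)-c['eye'])
    return np.array([c['cx']-f*q[0]/q[2],c['cy']+f*q[1]/q[2]])
def tri(rs):
    A=0;b=0
    for e,d in rs:
        d=d/np.linalg.norm(d);P=np.eye(3)-np.outer(d,d);A=A+P;b=b+P@e
    return np.linalg.solve(A,b)
def mask(im,lo,hi,mn=30):
    m=cv2.inRange(cv2.cvtColor(im,cv2.COLOR_BGR2HSV),lo,hi)
    cs=[c for c in cv2.findContours(m,cv2.RETR_EXTERNAL,cv2.CHAIN_APPROX_NONE)[0] if cv2.contourArea(c)>mn]
    return m,sorted(cs,key=cv2.contourArea,reverse=True)
E
python3 - <<'E'
from h import *
np.set_printoptions(precision=1,suppress=True)
w=cam('wrist')
P=[onz(w,u,v,4) for u,v in [(147,43),(254,56),(242,286),(155,277)]]
print('mat wrist',np.array(P),np.linalg.norm(P[0]-P[1]),np.linalg.norm(P[1]-P[2]),np.linalg.norm(P[0]-P[3]),'c',np.mean(P,0))
for n in ['scene','side']:
    c=cam(n); im=cv2.imread(f'pics/{n}0.png')
    for nm,lo,hi in [('yellow',(22,150,120),(32,255,255)),('blue',(105,120,40),(125,255,255)),('mat',(5,120,100),(15,255,255))]:
        m,cs=mask(im,lo,hi)
        for k in cs[:5]:
            x,y,wd,h=cv2.boundingRect(k); a=cv2.contourArea(k)
            M=cv2.moments(k); print(n,nm,(x,y,wd,h),a,'c',M['m10']/M['m00'],M['m01']/M['m00'],cv2.approxPolyDP(k,4,True)[:,0].tolist())
# test: mat corners projected to scene/side
for n in ['scene','side']: print(n,[proj(cam(n),p).tolist() for p in P])
E
```

```text
mat wrist [[ 413.1  132.6    4. ]
 [ 528.9  119.5    4. ]
 [ 492.4 -176.9    4. ]
 [ 372.4 -162.4    4. ]] 116.52572583395838 298.69064086239626 297.79951313237723 c [451.7 -21.8   4. ]
scene yellow (323, 159, 12, 8) 47.0 c 328.5 162.5 [[334, 162], [323, 163]]
scene blue (536, 0, 104, 151) 10747.5 c 599.6732108242227 74.59559587500969 [[564, 0], [587, 6], [536, 116], [639, 150], [639, 0]]
scene blue (0, 88, 40, 32) 792.0 c 15.649831649831649 105.23169191919192 [[39, 109], [23, 89], [0, 93], [4, 118], [21, 118]]
scene blue (351, 132, 32, 26) 391.0 c 368.7152600170503 143.2992327365729 [[373, 132], [351, 142], [361, 146], [363, 157], [380, 148], [382, 139]]
scene blue (0, 74, 23, 17) 263.5 c 9.917141049968373 80.96141682479443 [[22, 76], [1, 76], [0, 89], [17, 85]]
scene blue (229, 390, 27, 10) 153.0 c 240.58605664488016 395.25381263616555 [[229, 392], [232, 399], [255, 399], [244, 391]]
scene mat (247, 175, 87, 69) 2330.5 c 289.76757491239357 208.67560609311306 [[333, 190], [307, 175], [247, 226], [272, 243]]
scene mat (0, 166, 72, 54) 2006.0 c 34.164755732801595 193.31397474243934 [[
[... 1281 characters left out ...]
5808646 201.8197139938713 [[259, 188], [237, 188], [228, 196], [227, 207], [237, 217], [257, 215], [266, 202]]
side mat (369, 5, 104, 46) 752.0 c 412.78235815602835 26.688386524822693 [[369, 9], [421, 39], [472, 50], [378, 5]]
side mat (587, 108, 53, 34) 723.5 c 613.2227597327804 125.12070951393687 [[587, 123], [629, 141], [639, 136], [638, 129], [594, 108]]
scene [[307.78801380225804, 174.40705115994277], [333.8324790048187, 189.3086961573617], [274.2944673478927, 243.7457910168541], [246.5550853058438, 224.43302139841552]]
side [[335.8871665036578, 244.47615620165928], [311.8296533693205, 220.46618239355908], [381.4506557107012, 175.97649639344976], [406.9181409106994, 197.49936773908976]]
```

Run:
```python
from h import *
np.set_printoptions(precision=1,suppress=True)
w=cam('wrist')
for p in [(310,241),(553,289),(297,300)]: print('brick',onz(w,*p,134))
print('spot?',onz(w,405,330,60))
s=cam('side');c=cam('scene')
print('dock top side',[onz(s,*p,66) for p in [(276,238),(235,253),(242,275),(284,259)]])
print('dock top scene',[onz(c,*p,66) for p in [(373,132),(351,142),(361,146),(382,139)]])
print('head', tri([ray(s,310.7,236.6),ray(c,328.5,164)]), onz(s,310.7,236.6,37))
for nm,n,p in [('brick c',c,(312,203)),('brick c',c,(385,244)),('bowl',s,(247,200)),('weight',s,(279,170)),('bowl',c,(397,182)),('weight',c,(384,225)),('cup',c,(181,275)),('jar',c,(218,330))]: print(nm,onz(n,*p,134 if nm=='brick c' else 25))
```

```text
brick [592.6 -40.5 134. ]
brick [814.1 -89.1 134. ]
brick [ 580.1 -101.2  134. ]
spot? [ 708.8 -202.4   60. ]
dock top side [array([525.2, 267.7,  66. ]), array([570.1, 382.5,  66. ]), array([501.2, 414.3,  66. ]), array([456.6, 300. ,  66. ])]
dock top scene [array([530.1, 397.2,  66. ]), array([489.1, 303.8,  66. ]), array([530.2, 303.9,  66. ]), array([576.4, 379.2,  66. ])]
head [468.3 183.1  42.4] [471.4 180.8  37. ]
brick c [563.4 -70.1 134. ]
brick c [813.2 -89.6 134. ]
bowl [722.8 216.7  25. ]
weight [745.6  58.2  25. ]
bowl [704.7 248.1  25. ]
weight [751.7  53.9  25. ]
cup [ 343.3 -418.8   25. ]
jar [ 542.8 -490.    25. ]
```

Request:
step_arm --rows '[[[150,-110,-80],0],[[150,-110,-80],0],[[150,-110,-80],0],[[150,-110,-80],0],[[150,-110,-80],0],[[150,-110,-80],0],[[150,-110,-80],0]]'

```text
time: 0.85
tool_pos: [490.1, 149.4, 290.7]
tcp_rot: [-179.9, 0.0, 90.0]
ft_force: [0.3, -0.0, 0.4]
finger_gap: 85.4
grip_force: 0.0
```

Run:
```python
from h import *
np.set_printoptions(precision=1,suppress=True)
print(r.sense()['tool_pos'],r.sense()['qd'])
w=cam('wrist');im=snapshot('wrist');cv2.imwrite('pics/w1.png',im)
for nm,lo,hi,z in [('yellow',(20,150,110),(34,255,255),54),('blue',(105,120,40),(125,255,255),66)]:
    m,cs=mask(im,lo,hi)
    for k in cs[:3]:
        print(nm,cv2.contourArea(k),[(p.tolist(),onz(w,*p,z)[:2]) for p in cv2.approxPolyDP(k,4,True)[:,0]])
```

```text
[490.1 149.4 290.7] [-1.1  0.9  0.2  0.1  0.2  0. ]
yellow 629.5 [([298, 113], array([464.8, 205.9])), ([287, 140], array([449.9, 172.1])), ([306, 148], array([474.3, 161.7])), ([316, 120], array([487.4, 197.3]))]
blue 2804.5 [([374, 0], array([551.5, 326.6])), ([322, 0], array([494.5, 326.7])), ([309, 50], array([479.7, 276.7])), ([333, 56], array([507.4, 270.4])), ([346, 66], array([522.7, 259.7]))]
```

View pics/w1.png

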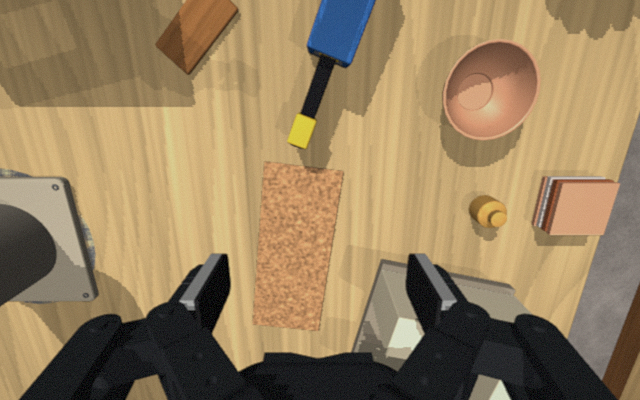

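Head at wrist (302,130) gives a world centre near (469,184), heading about -111.5°. The mouth is at pixel (335,55). Now I'll grasp the head.

Request:
step_arm --rows '[[[34,-21,50],8],[[34,-21,100],16],[[34,-21,150],21.5],[[34,-21,190],21.5],[[34,-21,225],21.5],[[34,-21,250],21.5],[[34,-21,258],21.5],[[34,-21,258],21.5],[[34,-21,258],21.5]]'

```text
time: 1.8
tool_pos: [470.2, 183.8, 34.7]
tcp_rot: [179.9, -0.0, 68.5]
ft_force: [0.6, -0.5, 0.7]
finger_gap: 85.0
grip_force: 0.0
```

Request:
step_arm --rows '[[[0,0,0],0],[[0,0,0],0],[[0,0,0],0],[[0,0,0],0],[[0,0,0],0],[[0,0,0],0],[[0,0,0],0],[[0,0,0],0]]' --fingers 0 --squeeze 40

```text
time: 2.6
tool_pos: [469.0, 184.0, 33.6]
tcp_rot: [-180.0, 0.0, 68.5]
ft_force: [0.2, 0.3, -1.1]
finger_gap: 0.2
grip_force: 0.1
```

The gap closed to 0.2, so I missed the head. I'll look before doing anything else.

Run:
```python
from h import *
a=snapshot('side');b=snapshot('scene');w=snapshot('wrist')
cv2.imwrite('pics/s2.png',a);cv2.imwrite('pics/c2.png',b);cv2.imwrite('pics/w2.png',w)
t=np.hstack([cv2.resize(a[180:300,220:420],(400,240)),cv2.resize(b[80:200,270:470],(400,240))])
t2=np.hstack([cv2.resize(w,(400,250)),cv2.resize(w[150:350,220:420],(400,250))])
cv2.imwrite('pics/t2.png',np.vstack([t,t2]))
```

```text
(no output)
```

View pics/t2.png

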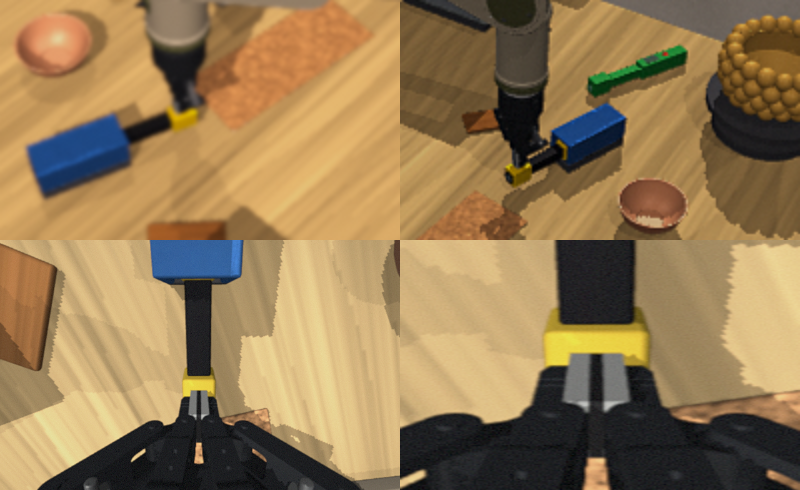

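Run:
```python
from h import *
np.set_printoptions(precision=1,suppress=True)
p=r.sense()['tool_pos'];print(p)
for n in ['scene','side','wrist']: print(n,proj(cam(n),p),proj(cam(n),p-[0,0,11]),proj(cam(n),p+[0,0,8]))
for n,f in [('scene','c2'),('side','s2'),('wrist','w2')]:
    m,cs=mask(cv2.imread(f'pics/{f}.png'),(20,150,90),(34,255,255),10)
    for k in cs[:4]: print(n,cv2.boundingRect(k),cv2.contourArea(k))
w=cam('wrist')
for q in [(294,203),(343,203),(303,60),(340,60)]: print(q,onz(w,*q,54)[:2],onz(w,*q,48)[:2])
```

```text
[469.  184.   33.6]
scene [328.9 165.8] [328.8 168. ] [328.9 164.1]
side [310.5 238.4] [310.6 240.5] [310.5 236.8]
wrist [318.  238.6] [318.  230.6] [318.  245.1]
scene (323, 161, 13, 13) 70.0
side (127, 219, 15, 16) 146.0
side (303, 233, 17, 13) 118.0
side (83, 247, 7, 7) 26.0
side (127, 250, 7, 7) 25.0
wrist (292, 204, 53, 48) 1455.0
wrist (291, 62, 51, 4) 37.5
(294, 203) [468.9 215.9] [467.6 214.1]
(343, 203) [491.3 207.1] [491.  204.8]
(303, 60) [497.7 274.3] [497.7 274.9]
(340, 60) [512.4 268.5] [512.9 268.8]
```

Run:
```python
import cv2,numpy as np
w=cv2.imread('pics/w2.png')[180:320,260:380];c=cv2.imread('pics/c2.png')[130:190,300:360]
cv2.imwrite('pics/t3.png',np.hstack([cv2.resize(w,(384,448)),cv2.resize(c,(416,448),interpolation=cv2.INTER_NEAREST)]))
```

```text
(no output)
```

View pics/t3.png

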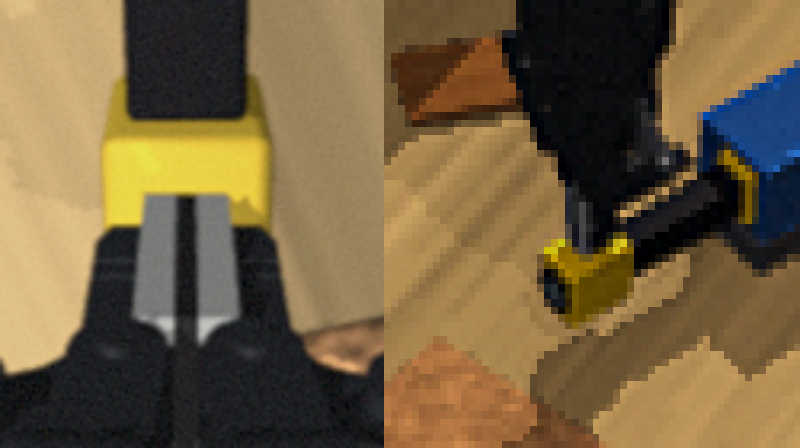

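The fingers look either sunk into the head or sitting on top of it, and the tip edge is at wrist row 241. I'll lift a little and see where the unoccluded tip falls in the hand camera.

Request:
step_arm --rows '[[[0,0,-30],0],[[0,0,-60],0],[[0,0,-60],0],[[0,0,-60],0]]'

```text
time: 3.15
tool_pos: [469.8, 184.2, 94.4]
tcp_rot: [179.9, -0.1, 68.5]
ft_force: [-0.1, -0.5, -0.5]
finger_gap: 0.1
grip_force: 0.0
```

Run:
```python
from h import *
w=cam('wrist');im=snapshot('wrist');cv2.imwrite('pics/w3.png',im);cv2.imwrite('pics/c3.png',snapshot('scene'))
o=cv2.imread('pics/w2.png')
for c in (306,328): print(c,[(i,im[i,c].tolist(),o[i,c].tolist()) for i in range(180,300,8)])
c=cv2.imread('pics/c3.png')[120:180,300:360]
cv2.imwrite('pics/t4.png',np.hstack([cv2.resize(im[160:320,250:390],(392,448)),cv2.resize(c,(408,448),interpolation=cv2.INTER_NEAREST)]))
s=r.sense();print(s['tool_pos'],s['finger_gap'])
```

```text
306 [(180, [36, 38, 32], [43, 38, 39]), (188, [48, 156, 193], [32, 30, 31]), (196, [70, 220, 229], [36, 37, 33]), (204, [73, 221, 232], [31, 24, 27]), (212, [74, 222, 233], [34, 26, 26]), (220, [70, 218, 229], [46, 142, 166]), (228, [71, 219, 232], [74, 224, 234]), (236, [73, 221, 232], [72, 215, 235]), (244, [114, 114, 114], [116, 118, 118]), (252, [115, 116, 115], [121, 123, 123]), (260, [117, 117, 120], [121, 124, 123]), (268, [111, 114, 113], [120, 123, 122]), (276, [116, 118, 117], [117, 119, 118]), (284, [34, 29, 27], [27, 21, 24]), (292, [15, 11, 12], [36, 33, 28])]
328 [(180, [29, 25, 21], [36, 28, 25]), (188, [53, 160, 191], [39, 35, 38]), (196, [65, 218, 228], [34, 32, 30]), (204, [72, 218, 231], [35, 28, 29]), (212, [70, 218, 232], [30, 31, 27]), (220, [70, 217, 231], [51, 141, 171]), (228, [71, 216, 231], [70, 211, 236]), (236, [70, 218, 232], [72, 211, 236]), (244, [117, 121, 117], [120, 124, 121]), (252, [115, 114, 112], [122, 127, 125]), (260, [116, 117, 116], [117, 117, 118]), (268, [117, 117, 117], [118, 119, 118]), (276, [117, 118, 120], [119, 123, 121]), (284, [22, 24, 23], [29, 27, 23]), (292, [22, 23, 20], [28, 30, 26])]
[468.26584276 183.79545628  92.54716517] -0.09880962905891444
```

View pics/t4.png

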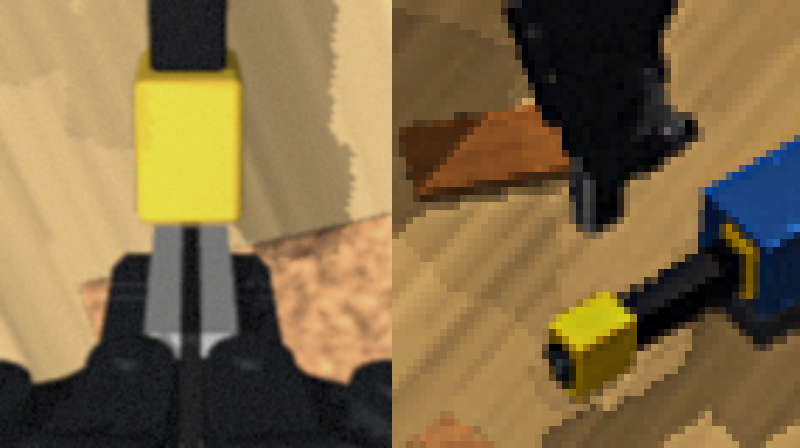

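Run:
```python
from h import *
np.set_printoptions(precision=1,suppress=True)
p=r.sense()['tool_pos'];d=np.array([np.cos(np.radians(68.5)),np.sin(np.radians(68.5)),0])
for z in (70,80,92.5,105,110,115,120,130):
    q=np.array([p[0],p[1],z]); print(z,proj(cam('scene'),q),proj(cam('wrist'),q),proj(cam('wrist'),q+11*d))
# head in the two wrist views
w=cam('wrist')
print('topface now z54',[onz(w,*q,54)[:2] for q in [(298.5,188),(335.5,188),(299,239),(336,239)]])
```

```text
70 [328.8 158.1] [318.  223.1] [318.  207.4]
80 [328.9 155.9] [318.  229.5] [318.  213.2]
92.5 [329.  153.2] [318.  238.6] [318.  221.3]
105 [329.  150.5] [317.9 248.9] [317.9 230.6]
110 [329.1 149.4] [317.9 253.5] [317.9 234.7]
115 [329.1 148.3] [317.9 258.3] [317.9 239.1]
120 [329.1 147.2] [317.9 263.4] [317.9 243.7]
130 [329.2 144.9] [317.9 274.6] [317.9 253.9]
topface now z54 [array([462.8, 206.5]), array([486.4, 197.2]), array([448.2, 170.6]), array([473.2, 160.8])]
```

The tip edge stays at row 241, and the scene view puts it at about z 104 with the TCP at 92.5. So the physical fingertips sit about 20 mm higher than I assumed, and they closed above the head. I'll reopen and go about 20 mm deeper.

Request:
step_arm --rows '[[[0,0,0],0],[[0,0,0],0],[[0,0,0],0],[[0,0,0],0],[[0,0,20],0],[[0,0,40],0],[[0,0,60],0],[[0,0,72],0],[[0,0,79],0],[[0,0,79],0],[[0,0,79],0]]' --fingers 1

```text
time: 4.35
tool_pos: [469.5, 184.2, 15.3]
tcp_rot: [180.0, -0.0, 68.5]
ft_force: [0.6, -0.1, -0.5]
finger_gap: 85.2
grip_force: 0.0
```

Request:
step_arm --rows '[[[0,0,0],0],[[0,0,0],0],[[0,0,0],0],[[0,0,0],0],[[0,0,0],0],[[0,0,0],0],[[0,0,0],0],[[0,0,0],0]]' --fingers 0 --squeeze 40

```text
time: 5.15
tool_pos: [469.1, 184.0, 14.7]
tcp_rot: [180.0, -0.0, 68.5]
ft_force: [-1.1, -0.8, 1.3]
finger_gap: 27.2
grip_force: 46.0
```

Request:
step_arm --rows '[[[-8,0,0],0],[[-20,0,0],0],[[-35,0,0],0],[[-50,0,0],0],[[-65,0,0],0],[[-80,0,0],0],[[-95,0,0],0],[[-110,0,0],0],[[-125,0,0],0],[[-138,0,0],0],[[-145,0,0],0],[[-145,0,0],0]]'

```text
time: 6.35
tool_pos: [415.2, 48.2, 14.3]
tcp_rot: [-180.0, 0.0, 68.4]
ft_force: [-0.0, -0.3, -1.7]
finger_gap: 27.1
grip_force: 45.5
```

Request:
step_arm --rows '[[[0,0,-15],0],[[0,0,-25],0],[[-25,15,-25],-4],[[-60,35,-25],-9],[[-100,58,-25],-14],[[-130,75,-25],-14],[[-144,83,-25],-14],[[-144,83,-15],-14],[[-144,83,-5],-14],[[-144,83,0],-14],[[-144,83,0],-14]]'

```text
time: 7.45
tool_pos: [438.9, -113.7, 12.9]
tcp_rot: [-179.8, -0.1, 82.6]
ft_force: [0.4, 0.9, -2.6]
finger_gap: 27.2
grip_force: 45.5
```

Request:
step_arm --rows '[[[0,0,3],0],[[0,0,7],0],[[0,0,10],0],[[0,0,12],0],[[0,0,12],0]]'

```text
time: 7.95
tool_pos: [440.1, -115.2, 2.3]
tcp_rot: [-180.0, -0.0, 82.5]
ft_force: [-0.4, -0.5, -1.8]
finger_gap: 27.1
grip_force: 45.5
```

Request:
step_arm --rows '[[[0,0,1],0],[[0,0,2],0],[[0,0,3],0],[[0,0,3],0]]'

```text
time: 8.35
tool_pos: [440.4, -115.3, -0.4]
tcp_rot: [180.0, -0.0, 82.5]
ft_force: [0.6, -0.1, -1.0]
finger_gap: 26.9
grip_force: 45.6
```

Run:
```python
from h import *
np.set_printoptions(precision=1,suppress=True)
s=r.sense();print(s['tool_pos'],s['ft_force'],s['wrist_torque'])
for n in ['scene','side']:
    c=cam(n);im=snapshot(n);cv2.imwrite(f'pics/{n}4.png',im)
    m,cs=mask(im,(20,150,90),(34,255,255),25)
    for k in cs[:4]: print(n,cv2.boundingRect(k),cv2.contourArea(k),[onz(c,*q,38)[:2] for q in cv2.boxPoints(cv2.minAreaRect(k))])
```

```text
[ 440.4 -115.3   -0.4] [ 0.6 -0.1 -1. ] [-0.1  0.  -0. ]
scene (290, 180, 27, 29) 189.5 [array([443.8, -35.4]), array([440.7,  97.2]), array([481.1,  84. ]), array([482.1, -46.1])]
scene (265, 214, 11, 16) 44.5 [array([ 422.3, -134.2]), array([ 432.1, -106.2]), array([ 476.4, -132.5]), array([ 466.3, -159.7])]
side (330, 200, 34, 28) 372.5 [array([480.6,  96.9]), array([465.2, -29.5]), array([425.4, -14. ]), array([441.9, 109.9])]
side (127, 219, 16, 16) 182.0 [array([917.7, 524.5]), array([885.1, 492.8]), array([836.9, 523.4]), array([868.8, 554.3])]
side (376, 183, 9, 15) 67.5 [array([ 468.2, -115.3]), array([ 449.6, -133.4]), array([412. , -87.9]), array([430.2, -70.2])]
side (127, 250, 7, 7) 26.5 [array([819.1, 584.6]), array([806.6, 572.6]), array([788.8, 583.7]), array([801.1, 595.6])]
```

Request:
step_arm --rows '[[[0,0,1],0],[[0,0,1],0],[[0,0,1],0],[[0,0,1],0],[[0,0,1],0],[[0,0,-30],0],[[0,0,-80],0],[[0,0,-130],0],[[0,0,-180],0],[[0,0,-200],0],[[0,0,-200],0],[[0,0,-200],0]]' --fingers 1

```text
time: 9.65
tool_pos: [440.4, -115.3, 199.5]
tcp_rot: [180.0, 0.0, 82.5]
ft_force: [-0.4, 0.1, -0.3]
finger_gap: 85.4
grip_force: 0.0
```

Run:
```python
from h import *
np.set_printoptions(precision=1,suppress=True)
w=cam('wrist');im=snapshot('wrist');cv2.imwrite('pics/w5.png',im)
m,cs=mask(im,(20,140,90),(34,255,255),60)
for k in cs[:4]:
    print(cv2.boundingRect(k),cv2.contourArea(k),[(np.round(q),onz(w,*q,38)[:2]) for q in cv2.boxPoints(cv2.minAreaRect(k))])
for n in ['scene','side']:
    c=cam(n);im=snapshot(n);cv2.imwrite(f'pics/{n}5.png',im)
    m,cs=mask(im,(20,150,90),(34,255,255),25)
    for k in cs[:3]: print(n,cv2.boundingRect(k),cv2.contourArea(k),[onz(c,*q,38)[:2] for q in cv2.boxPoints(cv2.minAreaRect(k))])
print(r.sense()['tool_pos'])
```

```text
(302, 0, 30, 80) 2093.0 [(array([302.,   0.], dtype=float32), array([447.2,  47. ])), (array([331.,   0.], dtype=float32), array([473.6,  43.5])), (array([331.,  79.], dtype=float32), array([465.6, -24. ])), (array([302.,  79.], dtype=float32), array([437.2, -20.2]))]
(305, 150, 26, 41) 905.0 [(array([305., 150.], dtype=float32), array([430. , -90.4])), (array([330., 150.], dtype=float32), array([456.3, -93.9])), (array([330., 190.], dtype=float32), array([ 451. , -138.1])), (array([305., 190.], dtype=float32), array([ 423.6, -134.5]))]
scene (290, 180, 27, 29) 144.0 [array([443.8, -35.3]), array([441. ,  97.2]), array([481.1,  84. ]), array([481.8, -46. ])]
scene (265, 213, 14, 17) 79.5 [array([ 427.7, -143.7]), array([429.7, -93.9]), array([ 473., -108.]), array([ 470.1, -156.8])]
side (330, 200, 34, 28) 372.0 [array([480.6,  97.7]), array([464.9, -29.4]), array([425. , -13.8]), array([441.9, 110.8])]
side (125, 219, 18, 16) 175.0 [array([922. , 528.7]), array([885.1, 492.8]), array([836.9, 523.4]), array([873. , 558.4])]
side (376, 183, 14, 15) 120.5 [array([457.4, -90.6]), array([ 451.5, -144. ]), array([ 412.2, -127.3]), array([418.6, -74.9])]
[ 439.2 -114.9  197.5]
```

The wand lies flat on the mat: head centre (440,-114), handle front (452,-21). Now I'll look at the dot from above.

Request:
step_arm --rows '[[[-25,42,0],0],[[-50,85,0],0],[[-75,128,0],0],[[-96,163,0],0],[[-96,163,0],0],[[-96,163,0],0]]'

```text
time: 10.4
tool_pos: [588.4, -231.6, 196.1]
tcp_rot: [-179.7, -0.1, 82.5]
ft_force: [-0.7, -0.2, 0.3]
finger_gap: 85.4
grip_force: 0.0
```

Run:
```python
from h import *
np.set_printoptions(precision=1,suppress=True)
w=cam('wrist');im=snapshot('wrist');cv2.imwrite('pics/w6.png',im)
print(w['eye'],r.sense()['tool_pos'])
m,cs=mask(im,(80,90,20),(100,255,255),60)
for k in cs[:4]: print('teal',cv2.boundingRect(k),cv2.contourArea(k),[(np.round(q),onz(w,*q,55)[:2]) for q in cv2.boxPoints(cv2.minAreaRect(k))])
hsv=cv2.cvtColor(im,cv2.COLOR_BGR2HSV)
x,y,ww,h=cv2.boundingRect(cs[0]);sub=im[y:y+h,x:x+ww].max(axis=2)
for t in (30,45,60):
    cc=cv2.findContours((sub<t).astype(np.uint8),cv2.RETR_EXTERNAL,cv2.CHAIN_APPROX_NONE)[0]
    for k in cc:
        if cv2.contourArea(k)>30: e=cv2.fitEllipse(k);print(t,cv2.contourArea(k),e,'world',onz(w,e[0][0]+x,e[0][1]+y,55))
```

```text
[ 600.  -151.3  359.3] [ 588.4 -231.2  197.4]
teal (392, 63, 89, 80) 5409.0 [(array([389., 129.], dtype=float32), array([ 662.8, -193.1])), (array([405.,  48.], dtype=float32), array([ 681. , -123.7])), (array([481.,  63.], dtype=float32), array([ 748.5, -145.1])), (array([465., 144.], dtype=float32), array([ 735.6, -217.1]))]
30 561.5 ((35.652469635009766, 36.997108459472656), (23.308956146240234, 30.793001174926758), 19.68769073486328) world [ 700.2 -171.1   55. ]
45 592.5 ((35.6690673828125, 37.037471771240234), (23.98040008544922, 31.536897659301758), 20.814783096313477) world [ 700.2 -171.1   55. ]
60 612.5 ((35.587093353271484, 37.00265884399414), (24.628801345825195, 31.749509811401367), 19.952625274658203) world [ 700.2 -171.1   55. ]
```

View pics/w6.png

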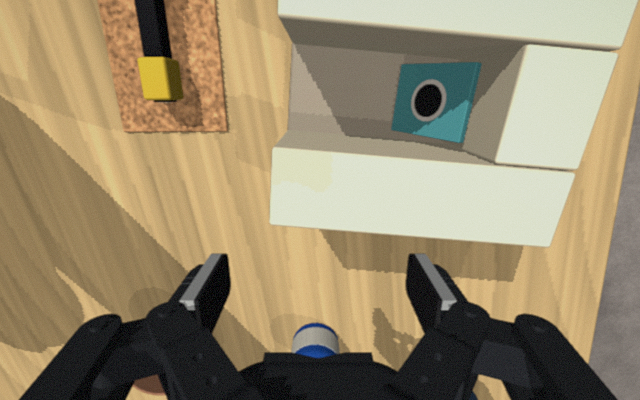

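The dot is at wrist (428,100), which is world (700,-171), and that agrees with the brick estimate. Next are the shield yaw and the dock mouth line.

Run:
```python
from h import *
np.set_printoptions(precision=1,suppress=True)
w=cam('wrist')
def yaw(a,b,z): 
    d=onz(w,*b,z)-onz(w,*a,z); return np.degrees(np.arctan2(d[1],d[0])),np.linalg.norm(d)
print(yaw((272,148),(575,170),134),yaw((271,224),(550,245),134), onz(w,272,148,134),onz(w,271,224,134))
# teal tile left (bottom) and right edge directions
# dock mouth from w3 picture: camera pose then (tool 468.3,183.8,92.5 yaw 68.5) -> offset from present hand
R0=Ro.from_euler('xyz',r.sense()['tcp_rot'],degrees=True);Rc=Ro.from_euler('xyz',w['orientation'],degrees=True)
off=R0.inv().apply(w['eye']-r.sense()['tool_pos']);rel=R0.inv()*Rc
for f,p,yw in [('w2',(469,184,33.6),68.5),('w3',(468.3,183.8,92.5),68.5)]:
    R=Ro.from_euler('xyz',[180,0,yw],degrees=True)
    c=dict(w);c['eye']=np.array(p)+R.apply(off);c['orientation']=(R*rel).as_euler('xyz',degrees=True)
    im=cv2.imread(f'pics/{f}.png');m,cs=mask(im,(105,120,40),(125,255,255),60)
    print(f,c['eye'],[(q.tolist(),onz(c,*q,66)[:2]) for q in cv2.approxPolyDP(cs[0],3,True)[:,0]])
```

```text
(np.float64(-11.684798268758888), np.float64(228.1519232215849)) (np.float64(-12.137713313333), np.float64(228.06832100984698)) [ 560.1 -184.7  134. ] [ 548.4 -244.8  134. ]
w2 [498.9 259.7 196.6] [([241, 0], array([484.4, 300.3])), ([245, 57], array([477.3, 282.3])), ([267, 68], array([483.6, 275.5])), ([276, 69], array([486.8, 273.9])), ([279, 61], array([489. , 276.1])), ([350, 60], array([515. , 266.2])), ([355, 68], array([515.8, 262.8])), ([363, 68], array([518.8, 261.6])), ([384, 57], array([527.6, 262.4])), ([388, 0], array([534.9, 280.3]))]
w3 [498.2 259.5 255.5] [([264, 0], array([488.5, 313.8])), ([269, 71], array([476.4, 280.5])), ([284, 76], array([483.3, 274.9])), ([298, 71], array([491.8, 274.4])), ([340, 71], array([514.2, 265.6])), ([349, 75], array([518.3, 261.7])), ([361, 69], array([525.8, 262.2])), ([364, 0], array([538.4, 294.1]))]
```

Request:
step_arm --rows '[[[40,-23,0],0],[[80,-46,0],0],[[122,-70,0],0],[[164,-93,0],0],[[206,-117,0],0],[[248,-140,0],0],[[286,-163,0],0],[[286,-163,40],0],[[286,-163,80],0],[[286,-163,110],0],[[286,-163,110],0]]'

```text
time: 11.55
tool_pos: [460.2, 73.5, 85.3]
tcp_rot: [-179.6, 0.1, 82.6]
ft_force: [-0.6, -0.4, 0.1]
finger_gap: 85.7
grip_force: 0.0
```

Request:
step_arm --rows '[[[0,0,35],0],[[0,0,60],0],[[0,0,78],0],[[0,0,87],0],[[0,0,87],0],[[0,0,87],0]]'

```text
time: 12.15
tool_pos: [466.2, 73.2, 4.3]
tcp_rot: [179.9, -0.0, 82.5]
ft_force: [-0.4, 0.0, -0.3]
finger_gap: 85.9
grip_force: 0.0
```

Request:
step_arm --rows '[[[0,0,0],0],[[0,0,0],0],[[0,0,0],0],[[0,0,0],0],[[0,0,0],0],[[0,0,0],0],[[0,0,0],0],[[0,0,0],0]]' --fingers 0 --squeeze 25

```text
time: 12.95
tool_pos: [465.5, 73.1, 3.0]
tcp_rot: [180.0, -0.0, 82.5]
ft_force: [-1.4, 0.1, 5.5]
finger_gap: 27.2
grip_force: 25.9
```

Request:
step_arm --rows '[[[0,0,-10],0],[[0,0,-30],0],[[0,0,-60],0],[[0,0,-90],0],[[0,0,-110],0],[[0,0,-110],0],[[0,0,-110],0]]' --squeeze 20

```text
time: 13.65
tool_pos: [464.9, 73.1, 112.2]
tcp_rot: [180.0, -0.0, 82.5]
ft_force: [-0.1, 0.3, -3.1]
finger_gap: 27.2
grip_force: 25.0
```

```bash
cat > pose.py <<'E'
from h import *
np.set_printoptions(precision=1,suppress=True)
def head(tag):
    rs=[]
    for n in ['scene','side']:
        c=cam(n);im=snapshot(n);cv2.imwrite(f'pics/{n}{tag}.png',im)
        m,cs=mask(im,(20,150,90),(34,255,255),20)
        for k in cs[:5]:
            M=cv2.moments(k);u,v=M['m10']/M['m00'],M['m01']/M['m00']
            print(n,(round(u),round(v)),cv2.contourArea(k),onz(c,u,v,100)[:2],onz(c,u,v,40)[:2])
    s=r.sense();print(s['tool_pos'],s['tcp_rot'],s['ft_force'],s['wrist_torque'],s['joint_pos'])
E
python3 -c "
from pose import *
head('7')"
```

```text
scene (302, 169) 139.0 [436.3  62.8] [400.3 113.6]
scene (268, 196) 91.0 [417.  -92.4] [379.9 -50.7]
side (386, 168) 151.0 [ 454.5 -141.3] [ 485.6 -188.7]
side (134, 226) 147.0 [826.3 534.5] [877.5 523.7]
side (359, 187) 105.0 [465.4 -22.6] [497.  -63.6]
side (335, 198) 85.5 [487.   62.2] [519.8  25.8]
side (130, 253) 24.5 [755.  590.6] [802.3 582.8]
[463.8  73.  110.7] [-179.8    0.    82.5] [ 0.1  0.9 -2.1] [ 0.2  0.  -0. ] [  2.7  -8.8 112.1   0.   76.8  10.2]
```

```bash
python3 -c "
from pose import *
print(tri([ray(cam('scene'),268,196),ray(cam('side'),386,168)]))"
```

```text
[ 437.2 -115.3  132.8]
```

The wand stays level when lifted, with no sag. The tool can only yaw, so I'll pitch the wand by hooking its nose under the dock's mouth lip and raising the hand. First I swing it around, high up.

Request:
step_arm --rows '[[[0,0,-30],0],[[-6,-12,-60],-5],[[-12,-24,-70],-12],[[-18,-36,-70],-20],[[-24,-48,-70],-28],[[-30,-60,-70],-36],[[-36,-71,-70],-44],[[-36,-71,-70],-52],[[-36,-71,-70],-60],[[-36,-71,-70],-68],[[-36,-71,-70],-76],[[-36,-71,-70],-80]]' --squeeze 40

```text
time: 14.95
tool_pos: [388.8, 46.6, 180.6]
tcp_rot: [-179.9, -0.2, 162.8]
ft_force: [0.1, -0.4, -2.8]
finger_gap: 26.6
grip_force: 46.4
```

Request:
step_arm --rows '[[[0,0,0],-5],[[0,0,0],-13],[[0,0,0],-21],[[0,0,0],-29],[[0,0,0],-37],[[0,0,0],-45],[[0,0,0],-53],[[0,0,0],-61],[[0,0,0],-69],[[0,0,0],-76],[[0,0,0],-81],[[0,0,0],-81]]'

```text
time: 16.15
tool_pos: [388.9, 54.1, 180.8]
tcp_rot: [-180.0, -0.5, -117.0]
ft_force: [-0.9, 0.4, -3.3]
finger_gap: 27.0
grip_force: 46.4
```

```bash
python3 -c "
from pose import *
head('8')"
```

```text
scene (304, 138) 195.5 [356.7 196.6] [316.  255.4]
scene (339, 125) 118.0 [422.2 327.6] [385.4 394.2]
scene (283, 144) 52.5 [312.6 133.4] [269.3 188.4]
side (346, 197) 450.5 [465.1  35.1] [496.7  -2.8]
side (296, 212) 221.5 [532.3 177.1] [567.5 146.9]
side (134, 226) 148.0 [826. 534.] [877.1 523.1]
side (130, 253) 24.5 [755.1 590.7] [802.4 582.9]
side (87, 250) 24.0 [848.1 669.7] [900.4 666.2]
[389.2  53.7 181.3] [-179.9   -0.4 -116.9] [ 0.3 -0.4 -1.9] [-0.2  0.1 -0. ] [   0.8  -25.6  118.    -0.4   87.7 -152.3]
```

Request:
step_arm --rows '[[[0,0,0],2],[[0,0,0],5],[[0,0,0],5],[[0,0,0],5],[[0,0,0],5]]'

```text
time: 16.75
tool_pos: [389.8, 53.6, 182.4]
tcp_rot: [-179.8, -0.4, -121.9]
ft_force: [0.4, -0.1, -1.5]
finger_gap: 26.9
grip_force: 46.4
```

```bash
python3 -c "
from pose import *
head('9')
print(tri([ray(cam('scene'),339,125),ray(cam('side'),296,212)]))"
```

```text
scene (301, 140) 260.0 [351.6 182.9] [310.6 240.8]
scene (341, 127) 121.0 [438.1 320.1] [402.2 386.2]
side (345, 195) 454.5 [471.7  32.8] [503.7  -5.2]
side (295, 206) 217.0 [550.6 167. ] [586.9 136.3]
side (134, 226) 149.5 [825.9 534.1] [877.  523.2]
side (86, 250) 26.0 [848.2 669.9] [900.5 666.3]
side (130, 253) 25.5 [754.7 590.9] [802.  583.1]
[389.9  53.7 182.5] [-179.8   -0.4 -121.9] [ 0.2 -0.2 -2.4] [-0.2  0.1  0. ] [   0.8  -25.7  118.    -0.4   87.7 -147.3]
[479.1 225.3 191.6]
```

```bash
cat >> pose.py <<'E'
def expect(tcp,heading,up=18,pitch=0,gx=-95):
    # centroid of projected head box for a wand held at gx; mid height = tcp z + up
    R=Ro.from_euler('xyz',[0,pitch,heading],degrees=True)
    P=[np.array(tcp)+[0,0,up]+R.apply([x-gx,y,z]) for x in(75,115) for y in(-14,14) for z in(-17,17)]
    for n in ['scene','side']:
        h=cv2.convexHull(np.array([proj(cam(n),p) for p in P],np.float32));M=cv2.moments(h)
        print(n,heading,pitch,round(M['m10']/M['m00'],1),round(M['m01']/M['m00'],1),M['m00'])
E
python3 -c "
from pose import *
for p in (0,3,6): expect([389.8,53.6,182.4],58,pitch=p)
for p in (0,3,6): expect([464.5,73.1,112],-97.5,pitch=p)
for n in ['scene','side']:
  m,cs=mask(cv2.imread(f'pics/{n}9.png'),(20,150,90),(34,255,255),20); print([(cv2.moments(k)['m10']/cv2.moments(k)['m00'],cv2.moments(k)['m01']/cv2.moments(k)['m00']) for k in cs[:2]])
"
```

```text
scene 58 0 340.2 125.8 187.1432943692198
side 58 0 295.5 205.3 249.76287215924822
scene 58 3 340.1 128.2 185.77084500784986
side 58 3 295.8 207.6 241.686572288163
scene 58 6 339.7 130.6 184.24161107034888
side 58 6 296.2 209.8 234.29439576948062
scene -97.5 0 269.2 196.9 217.74328698287718
side -97.5 0 385.7 168.2 205.0603554281406
scene -97.5 3 269.5 199.1 213.71233208384365
side -97.5 3 385.3 170.4 203.1341461322736
scene -97.5 6 269.9 201.1 209.2452592176851
side -97.5 6 384.8 172.7 200.98710974794813
[(300.500641025641, 139.85961538461538), (341.44903581267215, 127.41735537190083)]
[(345.07187385405206, 195.48331499816646), (294.63824884792626, 206.24347158218123)]
```

Request:
step_arm --rows '[[[0,0,20],0],[[0,0,45],0],[[0,0,70],0],[[0,0,95],0],[[0,0,120],0],[[0,0,145],0],[[0,0,158],0],[[0,0,158],0],[[0,0,158],0],[[0,0,158],0]]'

```text
time: 17.85
tool_pos: [391.0, 52.6, 25.8]
tcp_rot: [-179.7, -0.3, -121.9]
ft_force: [0.2, 0.4, -1.0]
finger_gap: 26.8
grip_force: 46.4
```

```bash
python3 -c "
from pose import *
head('10')
p=r.sense()['tool_pos']
for q in (-2,0,2): expect(p,58.1,pitch=q)
for n in ['scene','side']:
  m,cs=mask(cv2.imread(f'pics/{n}10.png'),(20,150,90),(34,255,255),20); print([(cv2.moments(k)['m10']/cv2.moments(k)['m00'],cv2.moments(k)['m01']/cv2.moments(k)['m00']) for k in cs[:2]])
"
```

```text
scene (303, 175) 205.5 [455.4  40.4] [420.5  89.9]
scene (340, 162) 110.0 [527.4 157.8] [496.8 214.3]
side (344, 229) 322.5 [390.9 125.1] [418.5  92.1]
side (297, 239) 186.0 [462.5 241.8] [494.  215.2]
side (134, 226) 147.0 [826.9 534.1] [878.1 523.2]
side (530, 119) 40.0 [ 244.3 -671.7] [ 264.  -747.8]
side (86, 250) 26.0 [848.2 669.9] [900.5 666.3]
[391.1  52.6  25.8] [-179.7   -0.3 -122. ] [ 0.1  0.4 -2.3] [-0.1  0.2  0. ] [   0.6  -15.7  127.6   -0.5   68.  -147.3]
scene 58.1 -2 338.8 159.7 158.67191504943185
side 58.1 -2 297.8 236.7 209.10571746504866
scene 58.1 0 338.8 161.0 158.31152329221368
side 58.1 0 297.9 238.0 204.72968047577888
scene 58.1 2 338.7 162.4 157.87472978886217
side 58.1 2 298.0 239.3 200.25856700586155
[(302.60502838605026, 175.1443633414436), (340.0681818181818, 162.33636363636364)]
[(344.0801033591731, 228.66563307493536), (297.02150537634407, 238.51075268817203)]
```

Request:
step_arm --rows '[[[-10,1,1],-2.5],[[-20,2,1],-5],[[-30,3,1],-5],[[-40,4,1],-5],[[-48,5,1],-5],[[-53,5,1],-5],[[-53,5,1],-5]]'

```text
time: 18.65
tool_pos: [410.6, 96.1, 21.5]
tcp_rot: [-180.0, -1.1, -116.9]
ft_force: [-12.6, -29.1, 5.7]
finger_gap: 26.8
grip_force: 48.6
```

```bash
python3 -c "
from pose import *
head('11')
p=r.sense()['tool_pos']
expect(p,63,pitch=1)
a=cv2.imread('pics/side11.png')[190:290,220:380];b=cv2.imread('pics/scene11.png')[120:200,270:400]
cv2.imwrite('pics/t11.png',np.hstack([cv2.resize(a,(400,250)),cv2.resize(b,(400,250))]))
"
```

```text
scene (316, 170) 111.0 [478.5  85.8] [445. 138.]
scene (345, 157) 95.5 [527.5 192. ] [496.9 250.5]
scene (296, 175) 85.0 [437.9  29.8] [402.   78.7]
side (330, 235) 293.5 [404.3 168.6] [432.6 138. ]
side (289, 247) 149.5 [458.7 275.8] [490. 251.]
side (134, 226) 142.5 [826.8 534.1] [878.  523.2]
side (130, 253) 25.5 [755.3 591. ] [802.6 583.1]
side (86, 250) 25.0 [847.9 670. ] [900.3 666.4]
[410.6  96.1  21.6] [-180.    -1.  -116.9] [-11.9 -28.2   5.2] [-4.4  1.8 -0.2] [   7.    -9.4  122.8   -1.    67.2 -145.7]
scene 63 1 347.2 154.9 152.9483545809053
side 63 1 284.0 248.9 208.7681923985947
```

View pics/t11.png

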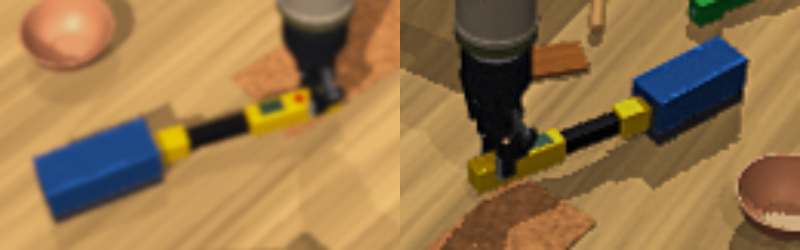

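The side and scene crops show the head butted against the mouth face at 31 N and not inside it. I'll back off and check the offset. My picture allowance is used up, so from here I go by numbers only.

Request:
step_arm --rows '[[[12,0,0],0],[[22,0,0],0],[[22,0,0],0],[[22,0,0],0]]'

```text
time: 19.15
tool_pos: [404.2, 80.9, 23.6]
tcp_rot: [-179.8, -0.3, -117.0]
ft_force: [-0.1, 0.8, -2.1]
finger_gap: 26.7
grip_force: 47.7
```

```bash
python3 -c "
from pose import *
s=r.sense();p=s['tool_pos'];hd=s['tcp_rot'][2]+180;print(p,s['tcp_rot'],s['ft_force'])
for n in ['scene','side']:
  c=cam(n);im=snapshot(n);cv2.imwrite(f'pics/{n}12.png',im)
  m,cs=mask(im,(20,150,90),(34,255,255),20); print([(cv2.moments(k)['m10']/cv2.moments(k)['m00'],cv2.moments(k)['m01']/cv2.moments(k)['m00'],cv2.contourArea(k)) for k in cs[:3]])
  m,cs=mask(im,(105,120,40),(125,255,255),200)
  for k in cs: 
    M=cv2.moments(k); 
    if 100<M['m01']/M['m00']<300 and 200<M['m10']/M['m00']<400: print('blue',cv2.approxPolyDP(k,2,True)[:,0].tolist())
  # expected dock mouth corners
  R=Ro.from_euler('z',-111.6,degrees=True)
  print('dock',[proj(c,np.array([502,272,0])+R.apply([x,y,z])).round(1).tolist() for x,y,z in [(0,28,66),(0,-28,66),(-135,28,66),(-135,-28,66),(0,28,0),(0,-28,0)]])
for q in (-2,0,2,4): expect(p,hd,pitch=q)
"
```

```text
[404.2  80.9  23.6] [-179.8   -0.3 -117. ] [-0.1  0.8 -2.1]
[(303.65835411471323, 173.40565253532833, 200.5), (341.5179738562091, 158.08660130718954, 102.0)]
blue [[382, 139], [371, 132], [346, 145], [345, 151], [348, 154], [351, 150], [354, 153], [353, 161], [380, 148], [379, 141]]
dock [[354.7, 152.4], [344.9, 144.0], [383.3, 137.9], [373.2, 130.1], [353.7, 166.0], [344.1, 157.6]]
[(337.1100823045267, 232.26388888888889, 324.0), (293.0008795074758, 245.183817062445, 189.5), (134.41753171856976, 225.85121107266437, 144.5)]
blue [[276, 238], [235, 253], [242, 275], [283, 259]]
dock [[276.9, 236.2], [283.9, 251.1], [232.0, 252.4], [238.1, 268.1], [278.5, 248.7], [285.3, 263.4]]
scene 63.0133345636322 -2 343.7 154.2 155.24162024748512
side 63.0133345636322 -2 289.1 244.7 215.58947519911453
scene 63.0133345636322 0 343.6 155.5 154.67044560611248
side 63.0133345636322 0 289.2 246.0 211.163533691084
scene 63.0133345636322 2 343.5 156.9 154.02695975545794
side 63.0133345636322 2 289.4 247.3 206.62786730192602
scene 63.0133345636322 4 343.4 158.3 153.31409139186144
side 63.0133345636322 4 289.6 248.5 201.99434584588744
```

```bash
python3 -c "
from pose import *
a=tri([ray(cam('scene'),341.5,158.1),ray(cam('side'),293.0,245.2)])
for pt in (0,2): 
  b=tri([ray(cam('scene'),343.55,155.5+.7*pt),ray(cam('side'),289.3,246+.65*pt)]);print('meas',a,'exp',b)
  d=a-b;h=np.radians(63);print('along',d[0]*np.cos(h)+d[1]*np.sin(h),'lat',-d[0]*np.sin(h)+d[1]*np.cos(h),'z',d[2])
# old pose 10 check
a=tri([ray(cam('scene'),340.07,162.34),ray(cam('side'),297.02,238.51)]);b=tri([ray(cam('scene'),338.8,161),ray(cam('side'),297.9,238.)]);print('prev',a-b)
h=np.radians(58);d=a-b;print(d[0]*np.cos(h)+d[1]*np.sin(h),-d[0]*np.sin(h)+d[1]*np.cos(h))
"
```

```text
meas [487.7 238.7  36.8] exp [490.2 250.   42. ]
along -11.166524236430758 lat -2.949121571849326 z -5.220594932857182
meas [487.7 238.7  36.8] exp [490.4 250.2  35.1]
along -11.489582043685237 lat -2.85302830757619 z 1.625346227718012
prev [ 4.   1.  -5.4]
2.992701287544491 -2.865793315627778
```

The wand slid back about 14 mm in the grip and its nose sat 0.6 mm below the dock floor edge. I'll raise it 3.5 mm and try again.

Request:
step_arm --rows '[[[0,0,-3.5],0],[[-7,0.6,-3.5],0],[[-15,1.4,-3.5],0],[[-20,2,-3.5],0],[[-20,2,-3.5],0]]'

```text
time: 19.75
tool_pos: [411.3, 100.2, 26.7]
tcp_rot: [-179.8, -0.4, -116.9]
ft_force: [0.2, -1.3, -2.3]
finger_gap: 26.7
grip_force: 47.7
```

Request:
step_arm --rows '[[[-4,0.4,0],0],[[-9,0.8,0],0],[[-14,1.2,0],0],[[-14,1.2,0],0]]'

```text
time: 20.15
tool_pos: [416.7, 112.9, 26.7]
tcp_rot: [-179.8, -0.4, -116.9]
ft_force: [-0.6, -1.1, -2.3]
finger_gap: 27.0
grip_force: 47.7
```

Request:
step_arm --rows '[[[0,0,-5],0],[[0,0,-12],0],[[1,0,-21],0],[[1,0,-30],0],[[0,0,-40],0],[[-2,0,-51],0],[[-4,0,-62],0],[[-7,0,-72],0],[[-11,0,-82],0],[[-15,0,-92],0],[[-15,0,-92],0]]' --squeeze 20

```text
time: 21.25
tool_pos: [424.4, 127.1, 120.4]
tcp_rot: [-179.7, -0.3, -116.9]
ft_force: [-0.5, -1.2, -2.8]
finger_gap: 26.9
grip_force: 45.8
```

```bash
cat >> pose.py <<'E'
def cents(tag):
    out={}
    for n in ['scene','side']:
        im=snapshot(n);cv2.imwrite(f'pics/{n}{tag}.png',im)
        m,cs=mask(im,(20,150,90),(34,255,255),20)
        out[n]=[(round(cv2.moments(k)['m10']/cv2.moments(k)['m00'],1),round(cv2.moments(k)['m01']/cv2.moments(k)['m00'],1),cv2.contourArea(k)) for k in cs[:4]]
        print(n,out[n])
    s=r.sense();print(s['time'],s['tool_pos'],s['tcp_rot'],s['ft_force'],s['finger_gap'],'j6',s['joint_pos'][5]);return s
E
python3 -c "
from pose import *
s=cents('13')
for q in (0,20,25,30,35): expect(s['tool_pos'],63,pitch=q,gx=-83)"
```

```text
scene [(310.7, 150.2, 232.0), (345.3, 153.1, 80.0)]
side [(325.1, 222.0, 294.5), (134.2, 225.8, 158.5), (288.2, 244.9, 154.5), (130.5, 252.8, 25.5)]
21.35 [423.4 126.7 118.7] [-179.8   -0.3 -116.9] [-0.1 -0.1 -2.6] 26.79945755907842 j6 -142.61708035316784
scene 63 0 353.3 130.8 167.85672747297212
side 63 0 274.4 231.5 239.44701765663922
scene 63 20 349.8 145.2 155.97253777086735
side 63 20 279.7 242.9 230.87060899287462
scene 63 25 348.2 148.8 152.18023500964046
side 63 25 282.1 245.2 231.6088138287887
scene 63 30 346.3 152.4 148.1317680152133
side 63 30 284.8 247.2 231.3656356332358
scene 63 35 344.2 155.9 143.856030929368
side 63 35 287.8 248.9 230.2229159702547
```

The pivot works: the wand is now about 30° nose down. I'll finish it to about 35.5°.

Request:
step_arm --rows '[[[-3,0,-7],0],[[-7,0,-15.5],0],[[-7,0,-15.5],0],[[-7,0,-15.5],0]]'

```text
time: 21.75
tool_pos: [426.6, 132.9, 134.3]
tcp_rot: [-179.8, -0.4, -116.9]
ft_force: [0.3, -0.9, -1.7]
finger_gap: 27.0
grip_force: 45.3
```

Request:
step_arm --rows '[[[10,0,0],0],[[35,0,-5],0],[[60,0,-20],0],[[60,0,-50],0],[[60,0,-80],0],[[60,0,-80],0],[[60,0,-80],0]]' --squeeze 80

```text
time: 22.45
tool_pos: [399.4, 79.5, 214.7]
tcp_rot: [-179.7, -0.3, -117.0]
ft_force: [0.6, 0.4, -2.9]
finger_gap: 25.8
grip_force: 83.3
```

```bash
python3 -c "
from pose import *
s=cents('14');h=s['tcp_rot'][2]+180
for q in (30,35,40): expect(s['tool_pos'],h,pitch=q,gx=-83)"
```

```text
scene [(294.8, 133.4, 259.0), (331.3, 141.2, 93.0)]
side [(346.1, 196.4, 346.5), (307.1, 223.0, 197.0), (134.2, 225.9, 138.0), (130.5, 252.8, 25.5)]
22.55 [398.3  79.7 212.9] [-179.9   -0.4 -117. ] [ 1.1 -0.  -1.8] 26.007498919423117 j6 -148.57359427503343
scene 63.0406143182672 30 334.2 136.8 166.81062176870182
side 63.0406143182672 30 301.4 223.4 250.67596647306345
scene 63.0406143182672 35 332.1 140.6 162.02516096737236
side 63.0406143182672 35 304.4 225.4 249.94468006351963
scene 63.0406143182672 40 329.6 144.3 157.06396415852942
side 63.0406143182672 40 307.8 227.1 248.34700449742377
```

```bash
python3 -c "
from pose import *
a=tri([ray(cam('scene'),331.3,141.2),ray(cam('side'),307.1,223.0)])
p=np.array([398.5,79.6,213.5]);print('head',a,a-p)
for q,sc,si in((30,(334.2,136.8),(301.4,223.4)),(35,(332.1,140.6),(304.4,225.4)),(40,(329.6,144.3),(307.8,227.1))):
  b=tri([ray(cam('scene'),*sc),ray(cam('side'),*si)]);R=Ro.from_euler('xyz',[0,q,63],degrees=True);print(q,'exp',b,'true',p+[0,0,18]+R.apply([178,0,0]))
  d=a-b;h=np.radians(63);print(' along',d[0]*np.cos(h)+d[1]*np.sin(h),'lat',-d[0]*np.sin(h)+d[1]*np.cos(h),'z',d[2])
"
```

```text
head [464.5 201.1 132.1] [ 66.  121.5 -81.4]
30 exp [468.  217.1 142. ] true [468.5 217.  142.5]
 along -15.839493955181968 lat -4.138523336838994 z -9.944931065056835
35 exp [464.4 209.7 128.8] true [464.7 209.5 129.4]
 along -7.621593863243654 lat -4.008256897969434 z 3.2516034172155344
40 exp [460.  201.1 116.4] true [460.4 201.1 117.1]
 along 2.0330141997755327 lat -4.061246815045556 z 15.624459960815926
```

Request:
step_arm --rows '[[[0,0,-30],0],[[0,0,-56],4],[[16,-13,-56],12],[[32,-26,-56],20],[[48,-40,-56],28],[[64,-53,-56],36],[[80,-66,-56],44],[[97,-80,-56],52],[[115,-95,-56],60],[[133,-110,-56],68],[[152,-126,-56],75],[[152,-126,-56],75]]'

```text
time: 23.75
tool_pos: [441.8, -114.3, 269.6]
tcp_rot: [-179.6, -0.1, 167.7]
ft_force: [-1.5, -0.0, -2.1]
finger_gap: 25.9
grip_force: 83.2
```

```bash
python3 -c "
from pose import *
s=cents('15');h=s['tcp_rot'][2]+180
for q in (32,35,38): expect(s['tool_pos'],h,pitch=q,gx=-75)"
```

```text
scene [(272.0, 167.5, 350.5), (300.5, 207.7, 164.5)]
side [(389.6, 132.0, 300.5), (134.2, 225.9, 175.0), (358.1, 128.4, 90.5), (130.5, 252.8, 26.0)]
23.85 [ 441.7 -112.2  270. ] [-179.6   -0.1  168.1] [-0.2  1.1 -2.5] 25.821464248071372 j6 -98.49351379944483
scene 348.08138794753063 32 303.5 206.8 217.1205332800746
side 348.08138794753063 32 357.9 125.4 181.22267326514702
scene 348.08138794753063 35 302.4 207.7 216.53631469490938
side 348.08138794753063 35 358.7 128.0 176.84541692002676
scene 348.08138794753063 38 301.1 208.4 218.88909866847098
side 348.08138794753063 38 359.6 130.7 172.38891569164116
```

```bash
python3 -c "
from pose import *
C={}
for n in ['scene','side']:
  im=cv2.imread(f'pics/{n}15.png')
  for lo in ((20,120,50),(18,100,30)):
    m,cs=mask(im,lo,(36,255,255),20)
    for k in cs:
      M=cv2.moments(k);u,v=M['m10']/M['m00'],M['m01']/M['m00']
      if (n=='scene' and 285<u<320 and 190<v<225) or (n=='side' and 345<u<372 and 110<v<145): print(n,lo,u,v,M['m00'],cv2.boundingRect(k)); C[n]=(u,v)
tcp=np.array([441.6,-112.6,269.7])
a=tri([ray(cam(n),*C[n]) for n in C]);print('head',a,a-tcp)
for q in (32,35,38):
  R=Ro.from_euler('xyz',[0,q,-12],degrees=True)
  for n in ('scene','side'):
    H=np.array([proj(cam(n),tcp+[0,0,18]+R.apply([x+75,y,z])) for x in(75,115) for y in(-14,14) for z in(-17,17)]);print(q,n,H.min(0),H.max(0))
"
```

```text
scene (20, 120, 50) 300.4912790697674 207.7296511627907 172.0 (292, 199, 18, 19)
side (20, 120, 50) 358.3166666666666 128.24545454545455 110.0 (352, 122, 14, 14)
side (18, 100, 30) 358.1843711843712 128.37606837606836 136.5 (351, 122, 15, 14)
head [ 575.9 -141.1  189.8] [134.3 -28.5 -79.9]
32 scene [293.1 196.7] [313.6 217.3]
32 side [349.5 118.1] [366.5 132.7]
35 scene [291.9 197.8] [312.4 217.9]
35 side [350.3 121.1] [367.4 135.1]
38 scene [290.7 198.7] [311.1 218.3]
38 side [351.2 123.8] [368.3 137.5]
```

Request:
step_arm --rows '[[[0,-2.5,20],0],[[0,-2.5,45],0],[[-14,-2.5,55],0],[[-30,-2.5,66],0],[[-46,-2.5,77],0],[[-60,-2.5,87],0],[[-71,-2.5,95],0],[[-78,-2.5,100],0],[[-82,-2.5,103],0],[[-82,-2.5,103],0],[[-82,-2.5,103],0],[[-82,-2.5,103],0]]'

```text
time: 25.05
tool_pos: [522.2, -132.5, 169.5]
tcp_rot: [-179.6, 0.1, 168.1]
ft_force: [-0.4, -0.2, -2.1]
finger_gap: 26.2
grip_force: 83.1
```

```bash
python3 -c "
from pose import *
s=cents('16')
C={}
for n in ['scene','side']:
  im=cv2.imread(f'pics/{n}16.png');m,cs=mask(im,(20,120,50),(36,255,255),8)
  for k in cs: 
    x,y,w,h=cv2.boundingRect(k)
    if 270<x<430 and 90<y<290: print(n,(x,y,x+w,y+h),cv2.contourArea(k))
R=Ro.from_euler('xyz',[0,35.5,-12],degrees=True);tcp=s['tool_pos']
for n in ('scene','side'):
    H=np.array([proj(cam(n),tcp+[0,0,18]+R.apply([x+75,y,z])) for x in(75,115) for y in(-14,14) for z in(-17,17)]);print(n,H.min(0),H.max(0),'lens',proj(cam(n),tcp+[0,0,18]+R.apply([192,0,0])),'spot',proj(cam(n),[700.2,-171.1,55]))
l=tcp+[0,0,18]+R.apply([192,0,0])-[700.2,-171.1,55]
nz=np.array([-.801,.170,.574]);print('lens dist',l@nz,'off',l-nz*(l@nz))
"
```

```text
scene [(294.3, 208.0, 298.0), (322.0, 246.2, 163.0)]
side [(369.5, 140.2, 239.0), (134.4, 225.9, 167.5), (342.9, 134.7, 61.5), (130.5, 252.8, 25.5)]
25.15 [ 522.2 -132.6  169.5] [-179.6    0.1  168. ] [-0.  -0.7 -2. ] 26.136809718777528 j6 -97.40168564104061
scene (283, 188, 307, 223) 312.0
scene (313, 238, 332, 255) 173.0
side (425, 252, 452, 295) 370.0
side (353, 133, 384, 148) 262.5
side (337, 130, 350, 142) 72.5
side (354, 267, 379, 290) 53.5
scene [312.6 237.7] [332.8 256.6] lens [327.2 253.5] spot [333.5 263.1]
side [335.5 129.8] [351.1 142.9] lens [340.1 136. ] spot [335.9 136.1]
lens dist 33.16891840924842 off [1.5 0.4 2. ]
```

The predicted and measured head bounds agree to about 1 px, putting the lens about 33 mm from the dot and on its axis. I'll trim by 2 mm and hold.

Request:
step_arm --rows '[[[0,0,2],0],[[0,0,2],0],[[0,0,2],0],[[0,0,2],0],[[0,0,2],0],[[0,0,2],0],[[0,0,2],0],[[0,0,2],0],[[0,0,2],0],[[0,0,2],0],[[0,0,2],0],[[0,0,2],0]]'

```text
time: 26.35
tool_pos: [522.2, -132.5, 166.9]
tcp_rot: [-179.6, 0.1, 168.0]
ft_force: [-0.1, 0.1, -1.3]
finger_gap: 25.9
grip_force: 83.1
```

Request:
step_arm --rows '[[[0,0,0],0],[[0,0,0],0],[[0,0,0],0],[[0,0,0],0],[[0,0,0],0],[[0,0,0],0],[[0,0,0],0],[[0,0,0],0],[[0,0,0],0],[[0,0,0],0],[[0,0,0],0],[[0,0,0],0]]'

```text
time: 27.55
tool_pos: [522.2, -132.5, 166.9]
tcp_rot: [-179.6, 0.1, 168.0]
ft_force: [-0.1, 0.5, -3.1]
finger_gap: 25.8
grip_force: 83.1
```

```bash
python3 -c "
from pose import *
s=cents('17');w=cam('wrist');im=snapshot('wrist');cv2.imwrite('pics/w17.png',im)
print('spot px',proj(w,[700.2,-171.1,55]))
R=Ro.from_euler('xyz',[0,35.5,-12],degrees=True);tcp=s['tool_pos']
l=tcp+[0,0,18]+R.apply([192,0,0]);print('lens px',proj(w,l),s['tool_pos'])
m,cs=mask(im,(20,120,50),(36,255,255),40);print([cv2.boundingRect(k) for k in cs]);m,cs=mask(im,(80,90,20),(100,255,255),40);print('teal',[cv2.boundingRect(k) for k in cs])
"
```

```text
scene [(294.3, 208.6, 296.5), (322.1, 246.8, 160.5)]
side [(369.3, 140.9, 235.5), (134.3, 225.9, 162.0), (342.9, 134.9, 52.5), (86.5, 250.2, 26.0)]
27.65 [ 522.2 -132.5  166.9] [-179.6    0.1  168. ] [-0.3 -0.  -1.5] 25.972583969147042 j6 -97.39440212777635
spot px [317.6 340.2]
lens px [318.1 334. ] [ 522.2 -132.5  166.9]
[(284, 170, 68, 183), (510, 311, 23, 12), (519, 327, 16, 11)]
teal [(288, 305, 17, 51), (330, 306, 17, 50)]
```

Held still for over 2 s with the tile centred about the wand. Next: retreat, swing over the mat, lay it down.

Request:
step_arm --rows '[[[8,0,-5.5],0],[[24,0,-17],0],[[44,0,-31],0],[[66,0,-46],0],[[82,0,-60],0],[[94,0,-85],0],[[94,5,-108],0],[[94,25,-108],6],[[94,50,-108],14],[[94,75,-108],22],[[94,100,-108],30],[[94,123,-108],36]]'

```text
time: 28.9
tool_pos: [455.4, 9.2, 274.4]
tcp_rot: [-179.8, 0.3, 131.7]
ft_force: [0.4, 0.2, -2.0]
finger_gap: 25.8
grip_force: 83.2
```

Request:
step_arm --rows '[[[0,0,0],8],[[0,0,0],16],[[0,0,0],24],[[0,0,0],32],[[0,0,0],40],[[0,0,0],47],[[0,0,0],49.5],[[0,0,30],49.5],[[0,0,70],49.5],[[0,0,100],49.5],[[0,0,100],49.5]]'

```text
time: 30.0
tool_pos: [452.1, 7.7, 169.5]
tcp_rot: [-179.6, 0.4, 82.5]
ft_force: [-0.6, 0.4, -2.3]
finger_gap: 25.8
grip_force: 83.1
```

```bash
python3 -c "
from pose import *
s=cents('18');h=s['tcp_rot'][2]+180
for q in (33,36,39): expect(s['tool_pos'],h,pitch=q,gx=-75)"
```

```text
scene [(288.4, 168.6, 180.5), (264.5, 206.1, 91.5)]
side [(356.2, 175.6, 276.0), (134.5, 225.7, 136.0), (388.7, 173.6, 107.5), (130.4, 252.8, 26.5)]
30.1 [455.4   7.3 174.7] [180.    0.4  82.5] [ 0.1 -0.5 -0.6] 25.88596940737544 j6 2.329139467904489
scene 262.53954764271697 33 265.4 207.1 187.5595594700426
side 262.53954764271697 33 389.1 172.0 180.7537777107209
scene 262.53954764271697 36 266.8 207.8 189.2156717858743
side 262.53954764271697 36 387.7 174.3 176.6377768649254
scene 262.53954764271697 39 268.3 208.3 190.49955602409318
side 262.53954764271697 39 386.2 176.6 172.41436056117527
```

Request:
step_arm --rows '[[[0,0,30],0],[[0,0,50],0],[[0,0,59],0],[[0,0,65],0],[[4,0,70],0],[[8,0,75],0],[[12,0,80],0],[[15,0,85],0],[[18,0,90],0],[[21,0,96],0],[[25,0,102],0],[[28,0,108],0]]' --squeeze 20

```text
time: 31.3
tool_pos: [459.1, 34.6, 64.9]
tcp_rot: [180.0, 0.4, 82.5]
ft_force: [-1.7, 0.0, 3.4]
finger_gap: 25.7
grip_force: 84.8
```

```bash
python3 -c "
from pose import *
s=cents('19');h=s['tcp_rot'][2]+180
for q in (15,20,25,35): expect(s['tool_pos'],h,pitch=q,gx=-75)"
```

```text
scene [(295.1, 187.1, 166.0), (268.3, 219.7, 86.0)]
side [(134.4, 225.8, 160.5), (341.7, 203.4, 146.0), (385.9, 187.5, 106.0), (361.9, 199.5, 65.0)]
31.4 [458.8  34.6  64.5] [-180.     0.4   82.6] [ 0.4 -0.3  1.7] 25.7529990101664 j6 5.849930130230937
scene 262.57837084542166 15 268.5 218.9 186.0649934844114
side 262.57837084542166 15 385.8 185.7 182.7455587403383
scene 262.57837084542166 20 269.9 220.9 176.72656425926834
side 262.57837084542166 20 384.4 189.2 178.48002545908093
scene 262.57837084542166 25 271.4 222.6 166.78084072563797
side 262.57837084542166 25 382.7 192.7 173.75233409227803
scene 262.57837084542166 35 275.2 224.9 164.08483927464113
side 262.57837084542166 35 378.6 199.9 163.0874400085304
```

Request:
step_arm --rows '[[[3,0,6],0],[[6,0,13],0],[[9,0,21],0],[[11,0,29],0],[[13,0,37],0],[[15,0,45],0],[[16,0,51],0],[[17,0,56],0],[[17,0,59],0],[[17,0,59],0]]'

```text
time: 32.4
tool_pos: [461.8, 50.7, 6.4]
tcp_rot: [179.9, 0.4, 82.6]
ft_force: [-0.1, 0.4, 2.5]
finger_gap: 26.2
grip_force: 85.2
```

```bash
python3 -c "
from pose import *
s=cents('20');h=s['tcp_rot'][2]+180
for q in (0,3): expect(s['tool_pos'],h,pitch=q,gx=-75)"
```

```text
scene [(299.2, 194.4, 104.0), (268.8, 220.3, 80.5)]
side [(134.4, 225.9, 172.0), (385.6, 187.7, 119.0), (338.5, 216.8, 104.0), (361.0, 204.6, 51.0)]
32.5 [462.   50.6   6.9] [179.9   0.4  82.5] [-0.2  0.5  1.6] 25.982217068541516 j6 7.9503313346629145
scene 262.5463393364143 0 271.4 219.9 192.8286156617105
side 262.5463393364143 0 382.9 189.8 181.29291294771247
scene 262.5463393364143 3 271.7 221.6 189.29052704642527
side 262.5463393364143 3 382.5 191.6 180.19408446690068
```

Request:
step_arm --rows '[[[0,0,1.5],0],[[0,0,3],0],[[0,0,4],0],[[0,0,4],0]]'

```text
time: 32.9
tool_pos: [461.8, 50.7, 3.4]
tcp_rot: [179.9, 0.4, 82.5]
ft_force: [-3.8, 1.6, 11.9]
finger_gap: 25.4
grip_force: 86.5
```

Contact with the mat reads 12 N upward, so the handle is down. Releasing.

Request:
step_arm --rows '[[[0,0,-0.5],0],[[0,0,-0.5],0],[[0,0,-0.5],0],[[0,0,-0.5],0],[[0,0,-0.5],0],[[0,0,-0.5],0],[[0,0,-30],0],[[0,0,-80],0],[[0,0,-130],0],[[0,0,-180],0],[[0,0,-200],0],[[0,0,-200],0]]' --fingers 1

```text
time: 34.1
tool_pos: [464.2, 52.2, 207.4]
tcp_rot: [179.5, 0.4, 82.5]
ft_force: [0.3, -0.3, -0.9]
finger_gap: 85.8
grip_force: 0.0
```

```bash
python3 -c "
from pose import *
s=cents('21')
w=cam('wrist');im=snapshot('wrist');m,cs=mask(im,(20,140,90),(34,255,255),60)
for k in cs[:4]: print(cv2.boundingRect(k),[onz(w,*q,38)[:2] for q in cv2.boxPoints(cv2.minAreaRect(k))])
for n in ['scene','side']:
  c=cam(n);m,cs=mask(cv2.imread(f'pics/{n}21.png'),(20,120,50),(36,255,255),20)
  for k in cs[:5]:
    x,y,ww,h=cv2.boundingRect(k)
    if 200<x<420 and 150<y<260: print(n,(x,y,x+ww,y+h))
  for g in (-75,-67): 
    R=Ro.from_euler('z',-97.4,degrees=True);o=np.array([461.8,50.7,21])
    for a,b in((-115,0),(75,115)):
      H=np.array([proj(c,o+R.apply([x-g,yy,z])) for x in(a,b) for yy in(-14,14) for z in(-17,17)]);print(n,g,a,H.min(0),H.max(0))
"
```

```text
scene [(300.5, 193.4, 193.0), (268.6, 220.3, 78.5)]
side [(349.4, 211.5, 350.0), (385.5, 187.7, 122.5), (134.3, 225.7, 121.0), (130.4, 252.7, 24.5)]
34.2 [461.7  52.2 202.4] [179.9   0.4  82.5] [ 0.1  0.4 -0.8] 85.3434545573005 j6 7.95391321716422
(305, 140, 26, 101) [array([452.6,  85.9]), array([478.8,  82.5]), array([465. , -34.5]), array([435.7, -30.6])]
(307, 281, 22, 39) [array([430. , -86.9]), array([455.8, -90.4]), array([ 448.9, -147.7]), array([ 421.8, -144.2])]
(564, 109, 30, 20) [array([718.7,  69.3]), array([742.8,  85.9]), array([751.3,  75.6]), array([727.1,  58.6])]
(585, 119, 19, 18) [array([741.5,  57.9]), array([754.7,  71.6]), array([763.6,  62.7]), array([750.5,  48.8])]
scene (287, 182, 315, 211)
scene (262, 215, 277, 232)
scene -75 -115 [288.2 178.8] [317.2 208.9]
scene -75 75 [263.4 211.3] [279.4 230. ]
scene -67 -115 [289.8 177.5] [318.7 207.5]
scene -67 75 [265.2 209.9] [281.1 228.5]
side (333, 198, 367, 226)
side (379, 181, 393, 196)
side -75 -115 [329.7 198.7] [364.  229.1]
side -75 75 [374.8 181.7] [390.7 199.5]
side -67 -115 [327.7 200. ] [362.1 230.4]
side -67 75 [373.  182.9] [388.9 200.6]
```

```bash
python3 -c "
from bench import r
print(r.hand_in())"
```

```text
the job is handed in; nothing more can be done
None
```

I drew the thermometer from the dock and laid it on the mat, held it at the dot for over 2 s with the lens about 33 mm away by my measurements, then laid it back flat on the mat, released it and handed the job in; the hand-in gave no verdict.

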